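# Make up a tea tray and a coffee tray for two guests

### The arm

A 6-joint arm with a two-finger parallel gripper is mounted at the origin on a cart in front of the work surface, level with it; the furniture and walls round the work are solid. World frame = base frame: x ahead of the robot, y to its left, z up, the work surface at z = 0. Lengths are in m, angles in rad, forces in N, time in s.
With the tool pointing down it reaches from about 0.25 to 0.775 m from the base axis. Payload 4 kg.
Tool frame: the origin (TCP) lies between the finger pads, 19 mm behind the fingertips; this is the grasp point; z points along the fingers, y is the line along which they close (so a half turn about z gives the same grasp; the last joint's range is limited). The gripper opens to 94 mm and grips with 3 to 60 N. Pads are 16 mm wide; open, the fingers measure 119 mm over their backs; the gripper's body (75 mm by 177 mm) begins 78 mm behind the grasp point.
Start: joints at [-1.314, 0.087, 1.371, -0, 1.684, -0.103], TCP at [0.194, -0.515, 0.224] pointing down, gripper open.
Joint ranges: [-3.1, 3.1], [-0.76, 2.03], [0.27, 2.55], [-1.08, 4.22], [0.17, 2.65], [-2.57, 2.57]. Speed limits (rad/s): [2.79, 2.79, 3.14, 3.14, 3.14, 3.14].

### API

Orientations are given as a unit quaternion [x, y, z, w].
In Python, from bench import arm, eyes gives the robot as it stands. The module is installed in compiled form; this text tells all that it offers.
- The arm moves only by the tool apply_moves, never from a script. Its argument "rows" is a list that holds one entry, the list of rows, each a list of 7 numbers: the shift along the world's x, y, z in mm, then the turn, a rotation vector about the world's x, y, z in rad, then the closure, from -1 (fully open) to 1 (shut). In form: [[[x, y, z, ax, ay, az, claw], ...]]. A call has 1 to 12 rows; each row is the pose to reach, as a shift and turn from the pose commanded when the call began; what a row does not reach only later rows make up. A row lasts 1/8 s, in which the tool goes at most 62.5 mm and 10.7 degrees, less where a joint would pass 70% of its speed; a pose out of reach is approached as far as the arm can. A call with a gripper value outside its range is refused whole. The fingers move at their own pace and stop on an object; "force" is the grip in N (left out, the last holds). Time passes only in rows, so rows that repeat a pose let the fingers close. It gives the time, the measured TCP pose, the force, the opening and the grip force at its end, in the units of the state.
- arm.get_state(): the state, without advancing time (a new reading comes with each control period).
- eyes.capture(name): name is "side" or "top" or "wrist"; returns a dict with "color" (400x640x3 uint8, blue, green, red), "fx", "fy", "cx", "cy" (pixels), "dist_coeffs" ([k1, k2, p1, p2, k3] as OpenCV has them; the pictures are not rectified), "T" (4x4, takes a point from camera to world coordinates). Camera axes: x right, y up, looking along -z (the intrinsics and any distortion apply to the point x, -y, -z); pixel columns grow to the right and rows downward; lengths in m; the calibration is good to about 2 mm. A picture is of the moment at which its call begins. There is no depth.
- arm.finish_job(): hands the job in; it is judged then, once.
Trained networks look in a picture, given as the dict that the camera call returned (one of the last four; its "shot" number tells which), for a name from the list of things; names that differ only in an ending like _2 or _b are one class to them, and where a whole thing is asked for, a point or a joint stands for the part that bears it (a point fixed in the world has none). Each returns a list of dicts, best first, with "conf" (0 to 1); they miss things now and then, are a little off and sometimes report something else, mostly with a low value. They report only what shows in the picture. A call takes as long as a camera call. They do not tell look-alikes from the thing itself.
- eyes.look_for(picture, thing): "extent" ([left, top, right, bottom] in pixels, round what is visible of it).
- eyes.pinpoint(picture, thing): "pixel" ([column, row] in pixels: a listed point, or the origin of a listed thing).
The state is a dict: "time": time; "qpos": joint angles; "qd": joint speeds; "tau": joint torques, N m; "ee_pos": TCP position; "tool_rot": TCP orientation; "wrist_force": force on the tool from outside, world axes, zero at the start; "ft_torque": the same for the moment, N m; "opening": opening from 0.0 (shut) to 1.0 (fully open); "grasp_force": force on a finger pad.
Only numpy, scipy, OpenCV 4.12 (cv2) and the standard library are available. Lean on these libraries where they do the work, as an engineer would, in place of code of your own. Each camera call takes 0.05 s, during which the arm holds its last target. There are 200 camera calls.

### The job

Make up the two guest trays from the things on the worktop. The three-cell tray is for tea: stand the handled mug in its high-walled bay with the handle lying in the gap in the bay's front wall, the tea box in the middle cell and the lemon in the end cell; the two-cell tray is for coffee: stand the tall tumbler in its high-walled bay and the coffee pod in the small cell. Set everything down gently, upright and fully on the floor of its cell, and leave the spice jar and the salt shaker where they are.

Things in the scene. Friction and masses are not known exactly. Their poses are not given: they have to be found in the camera images.
- tea_tray: Fixed wooden tray, 110 (x) x 255 (y) mm, yaw within 0.15 rad; origin: centre of underside, +x far side, +y left. Floor top at 6 mm, walls 6 thick, 20 high; mug bay 36 high. Cells, inside x by y mm, centre (x, y): mug bay 98x98 (0, +72.5), with a 30 wide gap (above 20 high) in the middle of its -x wall for the handle; tea box 98x62 (0, -13.5); lemon 98x71 (0, -86). The trays may swap sides.
- coffee_tray: Fixed wooden tray, 98 (x) x 170 (y) mm, yaw within 0.15 rad; origin: centre of underside, +x far side, +y left. Floor top at 6 mm, walls 6 thick, 20 high; tumbler bay 36 high. Cells, inside x by y mm, centre (x, y): tumbler bay 86x86 (0, +36); pod cell 86x66 (0, -46).
- mug: Loose off-white mug, dark band, 92 mm high, 0.25 kg. Origin: middle of its 82 (x) x 115 (y) outline, at the underside. Round body of 82 diameter, axis at y = +16 mm. Handle points to -y (at the start towards the robot within 0.4 rad): upright loop 12 thick (x), y -25 to -57, 18 to 78 mm above the underside; pinch it from above across x at y = -43, TCP 62 mm above the underside, grip 40 N.
- tumbler: Loose tall off-white tumbler with one band and no handle, open at the top; round, 69 mm diameter, 120 high, about 0.08 kg. Origin: centre of its underside, z up. Grip 20 N.
- tea_box: Loose upright beige card box of tea bags, 46 (x) x 62 (y) x 82 (high) mm, about 0.06 kg. Origin: centre of its underside, z up; at the start its x points to the robot's left within 0.7 rad. It fits its cell only with its 46 mm width along the tray's y.
- lemon_middle (a point): Centre of the loose yellow lemon, 78 mm long along its x, 56 thick, 0.11 kg; this point lies 28 mm above the surface under it. At the start its length points away from the robot within about 0.4 rad; it fits its cell only with its length along the tray's x.
- coffee_pod: Loose sealed coffee pod like a little bucket, off-white with a flat brown foil lid; 50 mm diameter at the rim on top, narrower below, 44 high, about 14 g. Origin: centre of its underside, z up.
- spice_jar: Loose bystander among the stock: glass spice jar with a black cap, 44 mm diameter, 107 high. Origin: centre of its underside.
- salt_shaker: Loose bystander among the stock: clear salt shaker with a grey top, 44 mm diameter, 90 high. Origin: centre of its underside.
Things that resemble listed ones, but are neither listed nor needed, are in the scene too. What is shaped like the coffee_pod but turquoise is not meant.

How it is judged:
By the outcome, as a careful person would: the job done as asked, in the order asked, and still so for the second after the job is handed in, with the robot touching nothing.
It also fails if it takes over 125 s, if anything falls off the work surface, if the arm or the gripper's body presses on something with over 40 N, if the wrist force passes 120 N, or if a joint passes its speed limit or range.

## Working session

There is one attempt and no reset: what is moved stays moved. The work goes in short steps, Python scripts to look and compute and a tool call to move; the robot and the scene stay as the last step left them, time stands still between calls to the robot, and variables do not carry over. Pictures are saved under pics/ and viewed, at most 14 in all, crops included, and the job is handed in when it is done.

Besides the shell and the picture viewer there is one more tool, called after ">>>" as a command line: name --argument value ..., lists and objects as JSON in quotes. apply_moves: Moves the arm, as the interface text tells. Its arguments: {"type":"object","properties":{"rows":{"type":"array"},"force":{"type":"number"}},"required":["rows"]}

```bash
mkdir -p pics; cat > h.py <<'E'
import numpy as np, cv2
from bench import arm, eyes
def ray(p,uv):
    K=np.array([[p["fx"],0,p["cx"]],[0,p["fy"],p["cy"]],[0,0,1]],float)
    u=cv2.undistortPoints(np.array([[uv]],float),K,np.array(p["dist_coeffs"],float))[0,0]
    T=np.array(p["T"]); d=T[:3,:3]@np.array([u[0],-u[1],-1]); return T[:3,3],d/np.linalg.norm(d)
def atz(p,uv,z):
    o,d=ray(p,uv); return o+d*(z-o[2])/d[2]
def tri(obs):
    A=0;b=0
    for p,uv in obs:
        o,d=ray(p,uv);M=np.eye(3)-np.outer(d,d);A=A+M;b=b+M@o
    return np.linalg.solve(A,b)
def proj(p,X):
    T=np.array(p["T"]);c=(np.asarray(X,float)-T[:3,3])@T[:3,:3]
    K=np.array([[p["fx"],0,p["cx"]],[0,p["fy"],p["cy"]],[0,0,1]],float)
    c=c*np.array([1,-1,-1]);return cv2.projectPoints(c.reshape(-1,1,3),np.zeros(3),np.zeros(3),K,np.array(p["dist_coeffs"],float))[0][:,0]
E
cat > a.py <<'E'
from h import *
np.set_printoptions(precision=3,suppress=True)
P={}
for n in ["top","side"]:
    p=eyes.capture(n);P[n]=p;cv2.imwrite(f"pics/{n}0.png",p["color"]);print(n,np.array(p["T"]),p["fx"])
    for t in ["tea_tray","coffee_tray","mug","tumbler","tea_box","lemon_middle","coffee_pod","spice_jar","salt_shaker"]:
        r=eyes.look_for(p,t);q=eyes.pinpoint(p,t)
        print(t,[(np.round(x["extent"]).astype(int).tolist(),round(x["conf"],2)) for x in r[:3]],[(np.round(x["pixel"],1).tolist(),round(x["conf"],2),atz(p,x["pixel"],0.028 if t[0]=='l' else 0)[:2].round(3).tolist()) for x in q[:3]])
E
python3 a.py; python3 -c "
from h import *
print(arm.get_state())"
```

```text
top [[ 0.011  0.999 -0.048  0.431]
 [-1.     0.011  0.009 -0.07 ]
 [ 0.01   0.048  0.999  1.17 ]
 [ 0.     0.     0.     1.   ]] 408.91396687850397
tea_tray [([124, 179, 222, 226], 0.77)] [([175.6, 203.6], 0.82, [0.464, 0.33])]
coffee_tray [([380, 187, 441, 220], 0.91)] [([407.5, 202.6], 0.67, [0.474, -0.333])]
mug [([319, 159, 350, 199], 0.94), ([305, 207, 315, 223], 0.3)] []
tumbler [([279, 162, 302, 193], 0.83)] [([292.8, 179.1], 0.89, [0.538, -0.003])]
tea_box [([238, 169, 263, 198], 0.8)] [([250.3, 184.6], 0.57, [0.521, 0.118])]
lemon_middle [([233, 200, 252, 233], 0.98)] [([243.2, 215.9], 0.86, [0.431, 0.131])]
coffee_pod [([333, 206, 351, 224], 0.68), ([462, 197, 482, 218], 0.58), ([233, 166, 264, 196], 0.44)] [([466.5, 208.4], 0.79, [0.459, -0.503])]
spice_jar [([263, 209, 279, 225], 0.71), ([235, 202, 252, 228], 0.67), ([380, 184, 443, 223], 0.45)] [([272.0, 215.9], 0.66, [0.432, 0.054])]
salt_shaker [([304, 206, 320, 222], 0.45)] [([312.1, 214.7], 0.76, [0.436, -0.06])]
side [[-0.897  0.173 -0.406  0.04 ]
 [-0.441 -0.328  0.835  0.867]
 [ 0.011  0.929  0.371  0.468]
 [ 0.  
[... 823 characters left out ...]
.9, 'qpos': array([-1.31410854e+00,  8.71687627e-02,  1.37067744e+00, -2.66102945e-05,
        1.68358823e+00, -1.03114502e-01]), 'qd': array([-9.41235514e-04,  1.15328540e-04, -5.22096823e-04, -3.29013439e-04,
        1.16873820e-03,  6.52488634e-05]), 'tau': array([ 1.28113625e-04, -3.40030968e+01, -3.02591980e+01,  7.18634552e-02,
        2.37695809e-02, -1.15908017e-05]), 'ee_pos': array([ 0.19363562, -0.51481428,  0.22433443]), 'tool_rot': array([ 9.83861651e-01,  1.78930839e-01, -7.11275793e-06,  7.98929570e-05]), 'wrist_force': array([-0.93595228,  0.32570572, -0.48712852]), 'ft_torque': array([ 0.0208337 ,  0.0476467 , -0.00235326]), 'grasp_force': 0.0, 'opening': 1.0003114535818987}
```

```bash
python3 -c "
import cv2
a=cv2.imread('pics/top0.png')[140:260,100:500];cv2.imwrite('pics/top0c.png',cv2.resize(a,(800,240),interpolation=cv2.INTER_CUBIC))
a=cv2.imread('pics/side0.png')[150:350,180:440];cv2.imwrite('pics/side0c.png',cv2.resize(a,None,fx=3,fy=3,interpolation=cv2.INTER_CUBIC))"
```

```text
(no output)
```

View pics/top0c.png

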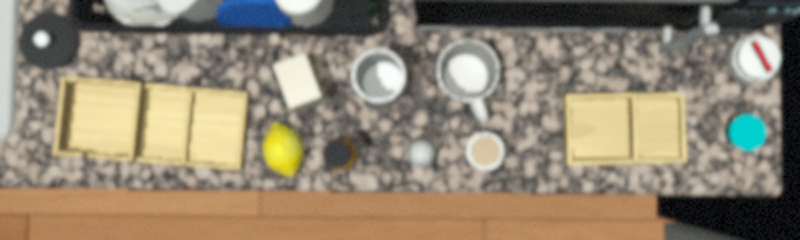

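View pics/side0c.png

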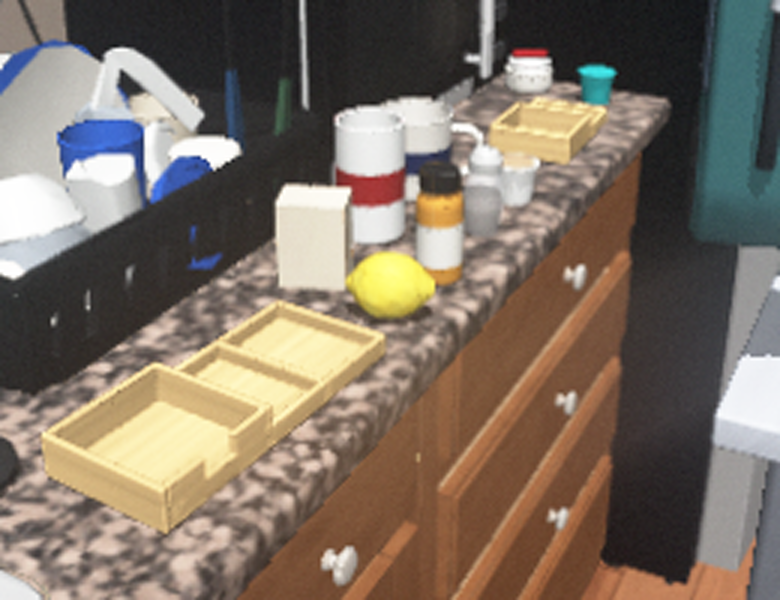

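Candidates (top view pixels):
- **Pod:** brown-lidded at (342,215), turquoise at (472,206). I want the brown one.
- **Mug:** handled at (335,178), banded with no handle at (290,177), which is the tumbler. There is also crockery in the rack.
- **Lemon:** only one, at (242,216).
- **Box:** only one, at (250,183).
- **Jars:** (271,217) and (312,215) are bystanders, and a jar with a red stripe sits at (478,168).

I'll move the wrist camera in for a close look.

>>> apply_moves --rows '[[[0,0,120,0,0,0,-1],[50,60,130,0,0,-0.1,-1],[80,120,130,0,0,-0.2,-1],[110,180,130,0,0,-0.3,-1],[140,240,130,0,0,-0.36,-1],[160,300,130,0,0,-0.36,-1],[176,360,130,0,0,-0.36,-1],[176,415,130,0,0,-0.36,-1],[176,415,130,0,0,-0.36,-1],[176,415,130,0,0,-0.36,-1]]]'

```text
time: 3.15
ee_pos: [0.3698, -0.0978, 0.355]
tool_rot: [1.0, 0.002, 0.001, 0.0]
wrist_force: [0.1, 0.0, 0.8]
opening: 1.002
grasp_force: 0.0
```

```bash
cat > w.py <<'E'
from h import *
import sys
np.set_printoptions(precision=3,suppress=True)
n=sys.argv[1];p=eyes.capture("wrist");cv2.imwrite(f"pics/w{n}.png",p["color"])
import pickle;pickle.dump({k:p[k] for k in p},open(f"w{n}.pkl","wb"))
print(np.array(p["T"]),p["fx"],arm.get_state()["ee_pos"])
for t in sys.argv[2:]:
    r=eyes.look_for(p,t);q=eyes.pinpoint(p,t)
    print(t,[(np.round(x["extent"]).astype(int).tolist(),round(x["conf"],2)) for x in r[:3]],[(np.round(x["pixel"],1).tolist(),round(x["conf"],2),atz(p,x["pixel"],0.028 if t[0]=='l' else 0)[:2].round(3).tolist()) for x in q[:3]])
E
python3 w.py 1 mug tumbler coffee_pod salt_shaker spice_jar
```

```text
[[ 0.004  0.96   0.28   0.452]
 [-1.     0.004  0.001 -0.099]
 [-0.    -0.28   0.96   0.516]
 [ 0.     0.     0.     1.   ]] 357.18143829835196 [ 0.37  -0.099  0.355]
mug [([298, 0, 374, 82], 0.67)] [([336.2, 39.4], 0.98, [0.526, -0.125]), ([10.9, 83.3], 0.64, [0.469, 0.32]), ([240.8, 38.3], 0.26, [0.527, 0.002])]
tumbler [([186, 3, 269, 66], 0.75)] [([239.7, 40.3], 0.56, [0.525, 0.003])]
coffee_pod [([333, 89, 372, 133], 0.79), ([600, 70, 640, 110], 0.61)] [([353.4, 106.8], 0.8, [0.44, -0.151]), ([613.9, 91.1], 0.67, [0.463, -0.509])]
salt_shaker [([270, 96, 299, 130], 0.78)] [([290.3, 110.2], 0.84, [0.435, -0.062])]
spice_jar [([167, 97, 224, 137], 0.73), ([336, 91, 372, 133], 0.38)] [([209.5, 114.6], 0.59, [0.429, 0.051])]
```

>>> apply_moves --rows '[[[50,30,10,0,0,0,-1],[110,50,20,0,0,0,-1],[130,70,20,0,0,0,-1],[130,70,20,0,0,0,-1],[130,70,20,0,0,0,-1]]]'

```text
time: 4.32
ee_pos: [0.4991, -0.0303, 0.3744]
tool_rot: [1.0, -0.0, -0.0, 0.0]
wrist_force: [0.6, -0.6, -0.5]
opening: 0.999
grasp_force: 0.0
```

```bash
python3 w.py 2 mug tumbler coffee_pod salt_shaker spice_jar tea_box lemon_middle tea_tray
```

```text
[[-0.001  0.959  0.282  0.581]
 [-1.    -0.001 -0.001 -0.031]
 [-0.    -0.282  0.959  0.535]
 [ 0.     0.     0.     1.   ]] 357.18143829835196 [ 0.499 -0.03   0.375]
mug [([352, 96, 419, 184], 0.58)] [([380.5, 132.4], 0.68, [0.531, -0.126])]
tumbler [([263, 115, 320, 173], 0.87)] [([293.0, 136.5], 0.92, [0.526, 0.003])]
coffee_pod [([380, 184, 412, 222], 0.9), ([614, 167, 640, 195], 0.78)] [([627.2, 176.9], 0.97, [0.464, -0.507]), ([390.0, 194.5], 0.93, [0.436, -0.146])]
salt_shaker [([320, 183, 351, 224], 0.72)] [([332.8, 196.0], 0.8, [0.434, -0.057]), ([201.3, 198.6], 0.63, [0.43, 0.148])]
spice_jar [([240, 188, 277, 236], 0.9), ([183, 176, 224, 225], 0.49)] [([262.7, 198.2], 0.67, [0.431, 0.052])]
tea_box [([178, 111, 242, 173], 0.95), ([239, 186, 275, 236], 0.49)] [([220.9, 135.8], 0.94, [0.527, 0.11]), ([522.2, 174.8], 0.48, [0.467, -0.346])]
lemon_middle [([183, 178, 226, 223], 0.88)] [([201.2, 199.3], 0.97, [0.437, 0.138])]
tea_tray [([0, 133, 169, 219], 0.74)] [([267.3, 198.9], 0.69, [0.43, 0.045]), ([85.1, 173.4], 0.59, [0.47, 0.321])]
```

View pics/w2.png

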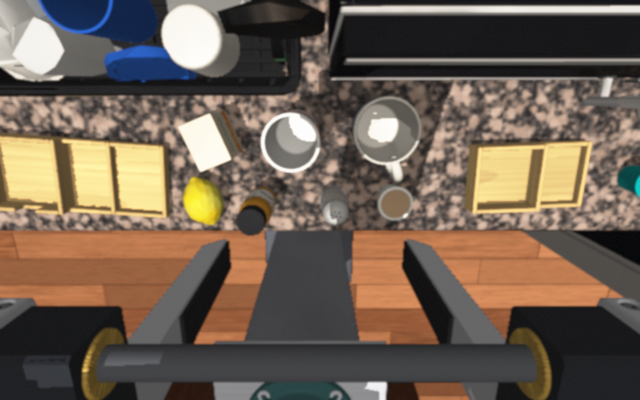

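Wrist view: the mug is at (386,130) with its handle end at (397,172), the tumbler at (291,141), the box at (208,140), the lemon at (203,201) and the brown pod at (394,203). The turquoise pod at (630,180) is not wanted. Next I'll rectify at known heights for precise poses.

```bash
cat > o.py <<'E'
from h import *
import pickle
def ortho(p,cx,cy,z,W=200,H=150,s=2):
    c,r=np.meshgrid(np.arange(W*s),np.arange(H*s))
    X=cx+(H*s/2-r)/s/1000;Y=cy+(W*s/2-c)/s/1000
    uv=proj(p,np.stack([X,Y,np.full_like(X,z)],-1).reshape(-1,3)).astype(np.float32).reshape(H*s,W*s,2)
    im=cv2.remap(p["color"],uv[...,0],uv[...,1],cv2.INTER_CUBIC)
    for k in range(-5,6):
        for v,ax,o in((cx,1,H),(cy,0,W)):
            g=round(v,2)+k*.02;q=int((v-g)*1000*s+o*s/2)
            if 0<q<o*s: (im[:, q:q+1] if ax==0 else im[q:q+1])[...]=(im[:,q:q+1] if ax==0 else im[q:q+1])//2+np.array([0,0,90],np.uint8) 
            if 0<q<o*s: cv2.putText(im,f"{g*100:.0f}",(q,8) if ax==0 else (0,q),0,.3,(0,0,255),1)
    return im
def panels(fn,L):
    ims=[ortho(*l) for l in L];rows=[np.hstack(ims[i:i+2]) for i in range(0,len(ims),2)]
    cv2.imwrite(fn,np.vstack(rows))
E
python3 - <<'E'
from o import *
p=pickle.load(open("w2.pkl","rb"))
panels("pics/o1.png",[(p,.50,-.11,.092),(p,.47,-.11,.076),(p,.52,.1,.082),(p,.47,.1,.028)])
E
```

```text
(no output)
```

View pics/o1.png

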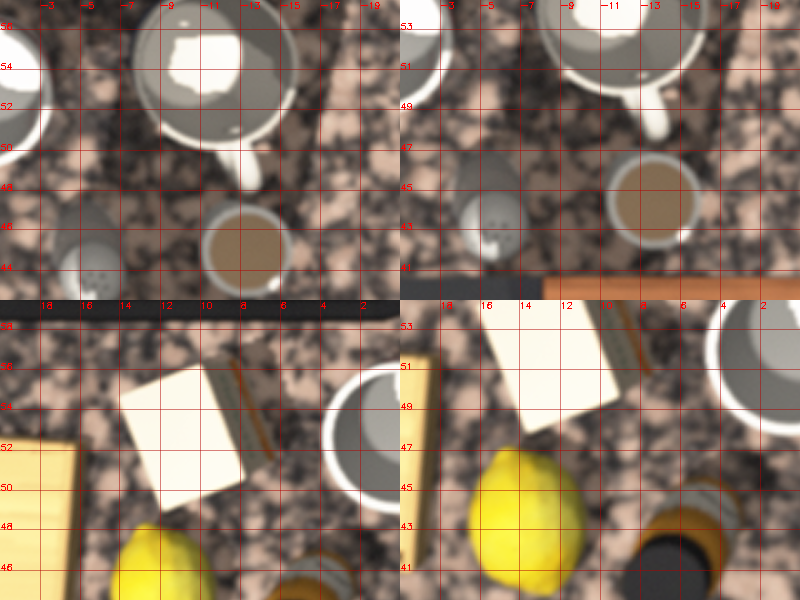

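>>> apply_moves --rows '[[[-30,-50,-40,0,0,0,-0.2],[-60,-95,-75,0,0,0,-0.2],[-75,-95,-90,0,0,0,-0.2],[-75,-95,-90,0,0,0,-0.2],[-75,-95,-90,0,0,0,-0.2]]]'

```text
time: 5.8
ee_pos: [0.4255, -0.1247, 0.2855]
tool_rot: [1.0, 0.0, 0.001, 0.0]
wrist_force: [-0.2, 0.3, 1.1]
opening: 0.601
grasp_force: 0.0
```

```bash
python3 w.py 3 mug coffee_pod; python3 - <<'E'
from o import *
p=pickle.load(open("w3.pkl","rb"))
panels("pics/o2.png",[(p,.51,-.12,.092,130,150,3),(p,.49,-.12,.07,130,150,3)])
E
```

```text
[[-0.001  0.96   0.28   0.507]
 [-1.    -0.001 -0.    -0.126]
 [-0.    -0.28   0.96   0.446]
 [ 0.     0.     0.     1.   ]] 357.18143829835196 [ 0.426 -0.125  0.286]
mug [([270, 9, 352, 133], 0.75)] [([315.5, 81.5], 0.75, [0.526, -0.125]), ([263.3, 161.4], 0.17, [0.431, -0.059])]
coffee_pod [([313, 141, 356, 187], 0.93), ([614, 121, 640, 154], 0.56)] [([627.0, 137.1], 0.85, [0.461, -0.51]), ([333.6, 155.5], 0.74, [0.438, -0.148]), ([315.5, 80.5], 0.17, [0.528, -0.125])]
```

View pics/o2.png

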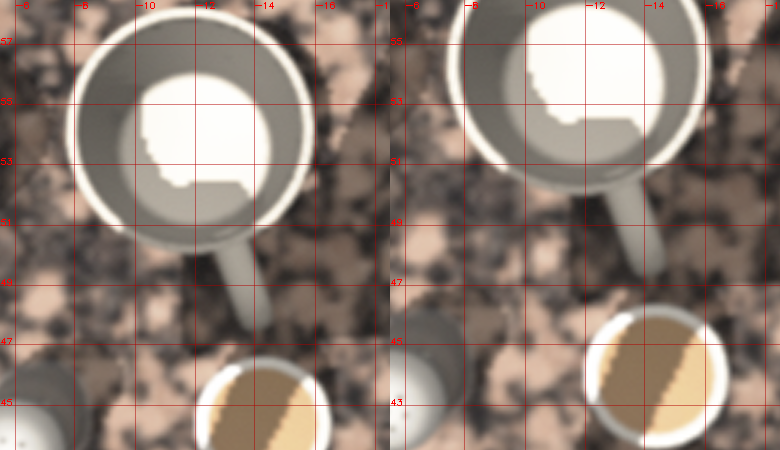

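The close-up shows the mug axis at (0.542,-0.118). The handle runs toward (-x,-y) at 0.335 rad, so the pinch point is (0.486,-0.138). I also checked the brown-lidded pod here, with its rim at about (333,163) px.

>>> apply_moves --rows '[[[60,-13,0,0,0,0.17,-0.2],[60,-13,-50,0,0,0.335,-0.2],[60,-13,-110,0,0,0.335,-0.2],[60,-13,-160,0,0,0.335,-0.2],[60,-13,-200,0,0,0.335,-0.2],[60,-13,-223,0,0,0.335,-0.2],[60,-13,-223,0,0,0.335,-0.2],[60,-13,-223,0,0,0.335,1],[60,-13,-223,0,0,0.335,1],[60,-13,-223,0,0,0.335,1],[60,-13,-223,0,0,0.335,1]]]' --force 40

```text
time: 7.42
ee_pos: [0.4849, -0.1379, 0.0619]
tool_rot: [0.986, 0.167, 0.0, 0.0]
wrist_force: [-1.0, 0.1, 0.1]
opening: 0.212
grasp_force: 0.0
```

```bash
python3 - <<'E'
from o import *
p=eyes.capture("top")
pickle.dump(p,open("t1.pkl","wb"))
panels("pics/o3.png",[(p,.46,.32,.020,260,200,3)])
p=eyes.capture("side");pickle.dump(p,open("s1.pkl","wb"))
E
```

>>> apply_moves --rows '[[[0,0,0,0,0,0,1],[0,0,0,0,0,0,1],[0,0,0,0,0,0,1],[0,0,10,0,0,0,1],[0,0,40,0,0,0,1],[0,0,80,0,0,0,1],[0,0,120,0,0,0,1],[0,0,120,0,0,0,1]]]' --force 40

```text
time: 8.52
ee_pos: [0.4865, -0.1387, 0.185]
tool_rot: [0.986, 0.167, 0.003, 0.002]
wrist_force: [0.8, -0.6, -2.5]
opening: 0.132
grasp_force: 40.0
```

```bash
python3 - <<'E'
from o import *
p=pickle.load(open("w2.pkl","rb"));q=pickle.load(open("t1.pkl","rb"))
a=ortho(p,.46,.30,.020,260,140,3);b=ortho(q,.46,.30,.020,260,140,3)
r=np.vstack([a[:290],b[:290]]) if 0 else np.vstack([cv2.resize(a,None,fx=.71,fy=.71),cv2.resize(b,None,fx=.71,fy=.71)])
cv2.imwrite("pics/o3.png",r);print(r.shape)
E
```

```text
(596, 554, 3)
```

View pics/o3.png

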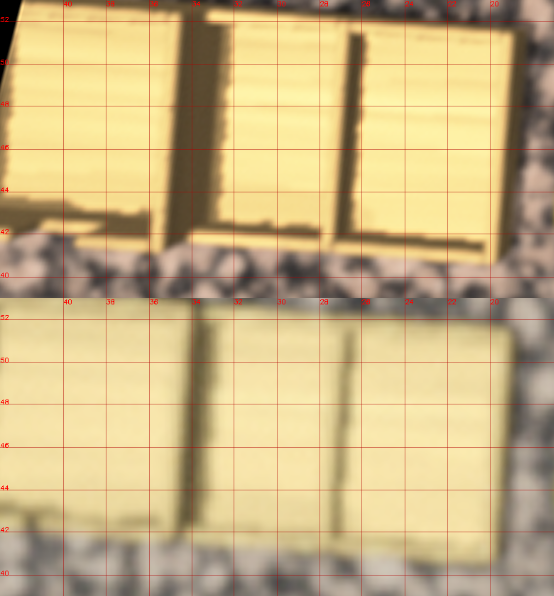

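Measured: tea tray origin ≈ (0.472,0.319), yaw ≈ -0.085, with the divider near column 190 and the right wall near columns 500–520 in the ortho view. That puts the mug bay at (0.478,0.391). I'll carry the mug over there high up.

>>> apply_moves --rows '[[[0,0,40,0,0,0,1],[-10,30,60,0,0,0,1],[-20,80,60,0,0,-0.06,1],[-30,135,60,0,0,-0.12,1],[-35,190,60,0,0,-0.18,1],[-40,245,60,0,0,-0.24,1],[-45,300,60,0,0,-0.3,1],[-50,355,60,0,0,-0.36,1],[-55,410,60,0,0,-0.42,1],[-60,460,60,0,0,-0.42,1],[-66,505,60,0,0,-0.42,1],[-66,534,60,0,0,-0.42,1]]]'

```text
time: 10.02
ee_pos: [0.417, 0.3977, 0.2379]
tool_rot: [0.999, -0.042, -0.002, 0.002]
wrist_force: [-0.5, -0.5, -2.1]
opening: 0.128
grasp_force: 40.0
```

>>> apply_moves --rows '[[[0,0,-60,0,0,0,1],[0,0,-110,0,0,0,1],[0,0,-110,0,0,0,1],[0,0,-110,0,0,0,1]]]'

```text
time: 10.52
ee_pos: [0.4191, 0.3964, 0.132]
tool_rot: [0.999, -0.043, 0.0, -0.0]
wrist_force: [0.8, 0.2, -1.4]
opening: 0.128
grasp_force: 40.0
```

```bash
python3 - <<'E'
from o import *
print(arm.get_state()["ee_pos"],arm.get_state()["tool_rot"])
p=pickle.load(open("s1.pkl","rb"))
s=eyes.capture("side");t=eyes.capture("top")
a=ortho(p,.475,.385,.036,130,140,3)
b=cv2.resize(s["color"][190:345,170:320],(390,403),interpolation=cv2.INTER_CUBIC)
# overlay expected bay corners (outer) 
def pts(z,hx,hy,o=(.472,.319),th=-.085,c=72.5):
    R=np.array([[np.cos(th),-np.sin(th)],[np.sin(th),np.cos(th)]])
    return np.array([[*(np.array(o)+R@np.array([sx*hx,(c+sy*hy)])/1000),z] for sx,sy in((1,1),(1,-1),(-1,-1),(-1,1))])
uv=proj(s,pts(.036,55,55));uv2=((uv-[170,190])*2.6).astype(int)
cv2.polylines(b,[uv2],True,(255,0,0),1)
a=cv2.resize(a,(390,420))[:403]
cv2.imwrite("pics/o4.png",np.hstack([a,b]))
for n in(s,t):print([x for x in eyes.pinpoint(n,"mug")][:2])
E
```

```text
[0.41911129 0.39642185 0.13204518] [ 9.99088705e-01 -4.26801926e-02  3.26226245e-04 -2.31496577e-04]
[]
[{'pixel': [142.3, 200.6], 'conf': 0.57}]
```

View pics/o4.png

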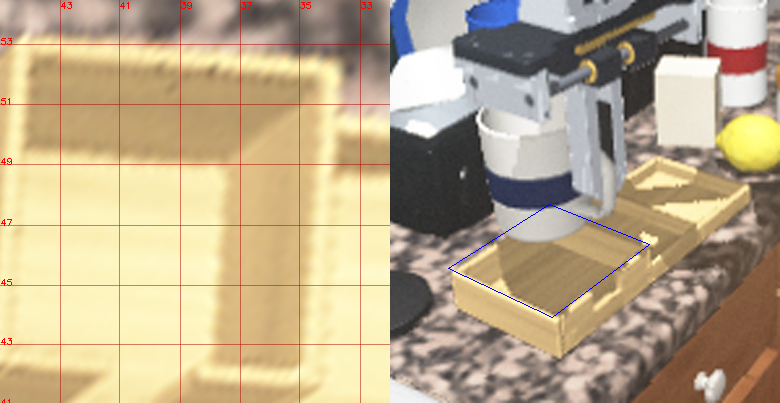

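The ortho from the side camera puts the bay centre at (0.472,0.394). I'll check the same camera's bias on the mug I'm holding.

```bash
python3 - <<'E'
from h import *
s=eyes.capture("side")
a=np.linspace(0,2*np.pi,60)
f=lambda ax,z,r:proj(s,np.stack([ax[0]+r*np.cos(a),ax[1]+r*np.sin(a),0*a+z],-1))
k=4;b=cv2.resize(s["color"][220:320,190:330],None,fx=k,fy=k,interpolation=cv2.INTER_CUBIC)
for z in(.070,.162):
    cv2.polylines(b,[((f((.4779,.3914),z,.041)-[190,220])*k).astype(int)],True,(0,0,255),1)
cv2.imwrite("pics/o5.png",b)
E
```

```text
(no output)
```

View pics/o5.png

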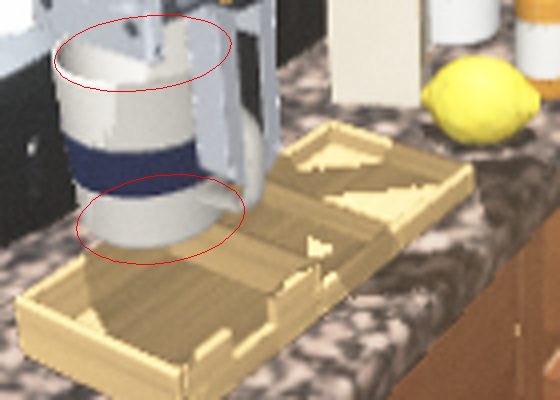

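The overlay rim and left edge match (rim around (55–230,15–90) px of the crop). Side-camera bias is therefore small, so I'll shift the mug by -4 mm in x and +2 mm in y, then lower it.

>>> apply_moves --rows '[[[-4,2,0,0,0,0,1],[-4,2,-20,0,0,0,1],[-4,2,-35,0,0,0,1],[-4,2,-45,0,0,0,1],[-4,2,-52,0,0,0,1],[-4,2,-57,0,0,0,1],[-4,2,-57,0,0,0,1]]]'

```text
time: 11.65
ee_pos: [0.4146, 0.3981, 0.0741]
tool_rot: [0.999, -0.043, -0.0, 0.0]
wrist_force: [0.4, -0.0, -1.6]
opening: 0.128
grasp_force: 40.0
```

>>> apply_moves --rows '[[[0,0,-2,0,0,0,1],[0,0,-4,0,0,0,1],[0,0,-6,0,0,0,1],[0,0,-7,0,0,0,1],[0,0,-7,0,0,0,1]]]'

```text
time: 12.28
ee_pos: [0.4146, 0.3983, 0.0677]
tool_rot: [0.999, -0.043, 0.0, -0.0]
wrist_force: [-0.8, 0.3, 0.2]
opening: 0.127
grasp_force: 40.0
```

>>> apply_moves --rows '[[[0,0,-0.5,0,0,0,1],[0,0,-0.5,0,0,0,-0.3],[0,0,-0.5,0,0,0,-0.3],[0,0,-0.5,0,0,0,-0.3],[0,0,20,0,0,0,-0.3],[0,0,80,0,0,0,-0.3],[0,-30,140,0,0,0.05,-0.2],[20,-70,180,0,0,0.085,-0.2],[20,-70,190,0,0,0.085,-0.2],[20,-70,190,0,0,0.085,-0.2]]]'

```text
time: 13.52
ee_pos: [0.4348, 0.3285, 0.2576]
tool_rot: [1.0, -0.0, 0.0, -0.001]
wrist_force: [0.2, -0.6, 0.2]
opening: 0.599
grasp_force: 0.0
```

```bash
python3 w.py 4 tea_tray mug tea_box lemon_middle; python3 - <<'E'
from o import *
p=pickle.load(open("w4.pkl","rb"))
cv2.imwrite("pics/o6.png",np.vstack([ortho(p,.475,.33,.020,266,150,3)[:,:798]]))
E
```

```text
[[-0.002  0.96   0.281  0.517]
 [-1.    -0.001 -0.002  0.327]
 [-0.002 -0.281  0.96   0.418]
 [ 0.     0.     0.     1.   ]] 357.18143829835196 [0.434 0.329 0.256]
tea_tray [([205, 82, 444, 199], 0.58)] [([323.6, 140.1], 0.83, [0.47, 0.319])]
mug [([200, 99, 291, 215], 0.94)] [([258.2, 147.9], 0.89, [0.461, 0.396]), ([553.1, 172.3], 0.44, [0.431, 0.046])]
tea_box [([488, 41, 589, 130], 0.77)] [([510.7, 89.4], 0.91, [0.525, 0.111]), ([321.5, 139.9], 0.32, [0.47, 0.322])]
lemon_middle [] [([487.6, 170.1], 0.87, [0.44, 0.138])]
```

View pics/o6.png

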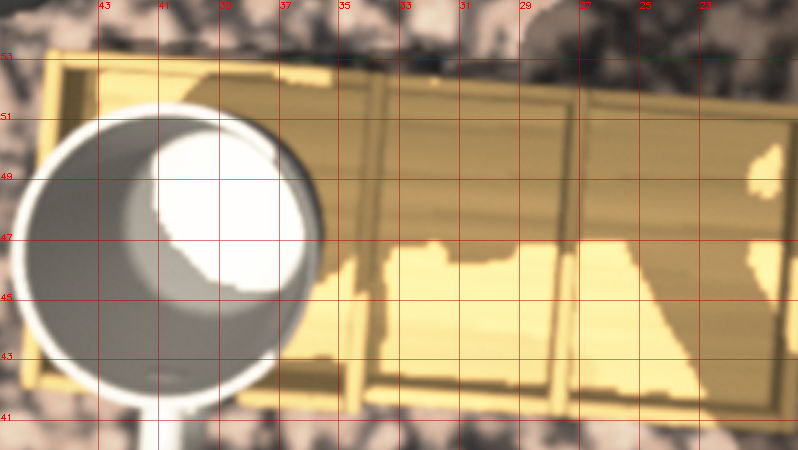

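The mug is in its bay with the handle through the front gap (crop (160,420)). The tea cell centre is ≈ (0.467,0.308). Before reaching for the box I'll check the rack height.

```bash
python3 - <<'E'
from o import *
np.set_printoptions(precision=3,suppress=True)
s=pickle.load(open("s1.pkl","rb"))
for c in [(60,258),(150,200),(240,152),(310,118)]:
    o,d=ray(s,(180+c[0]/3,150+c[1]/3)); print(o+d*(.585-o[0])/d[0])
p=pickle.load(open("w4.pkl","rb"));w=pickle.load(open("w2.pkl","rb"))
b=np.hstack([ortho(w,.52,.1,.082,130,150,3),ortho(p,.52,.1,.082,130,150,3)]);cv2.imwrite("pics/o7.png",b)
E
```

```text
[0.585 0.356 0.115]
[0.585 0.256 0.121]
[0.585 0.134 0.121]
[0.585 0.019 0.117]
```

View pics/o7.png

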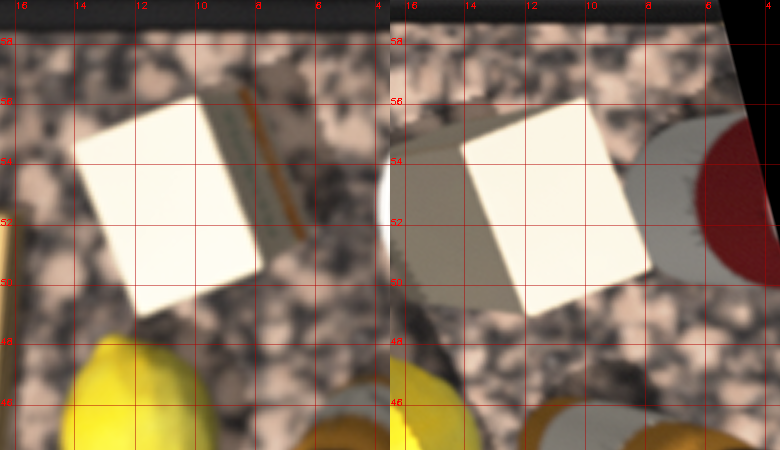

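>>> apply_moves --rows '[[[25,-55,0,0,0,0.1,-0.35],[50,-110,0,0,0,0.2,-0.35],[75,-165,0,0,0,0.3,-0.35],[91,-219,0,0,0,0.373,-0.35],[91,-219,-50,0,0,0.373,-0.35],[91,-219,-100,0,0,0.373,-0.35],[91,-219,-150,0,0,0.373,-0.35],[91,-219,-180,0,0,0.373,-0.35],[91,-219,-192,0,0,0.373,-0.35],[91,-219,-192,0,0,0.373,0.3],[91,-219,-192,0,0,0.373,0.3],[91,-219,-192,0,0,0.373,0.3]]]' --force 12

```text
time: 15.48
ee_pos: [0.527, 0.1094, 0.0672]
tool_rot: [0.983, 0.185, 0.002, 0.0]
wrist_force: [-0.9, -0.7, 1.9]
opening: 0.483
grasp_force: 12.0
```

>>> apply_moves --rows '[[[0,0,0,0,0,0,0.3],[0,0,10,0,0,0,0.3],[0,0,50,0,0,0,0.3],[0,0,100,0,0,0,0.3],[0,0,100,0,0,0,0.3]]]'

```text
time: 16.1
ee_pos: [0.5284, 0.1095, 0.1712]
tool_rot: [0.983, 0.185, 0.005, 0.001]
wrist_force: [0.8, -0.0, -0.2]
opening: 0.481
grasp_force: 12.0
```

>>> apply_moves --rows '[[[-15,50,0,0,0,-0.12,0.3],[-30,100,0,0,0,-0.24,0.3],[-45,150,0,0,0,-0.36,0.3],[-59,199,0,0,0,-0.453,0.3],[-59,199,-20,0,0,-0.453,0.3],[-59,199,-50,0,0,-0.453,0.3],[-59,199,-50,0,0,-0.453,0.3],[-59,199,-50,0,0,-0.453,0.3]]]'

```text
time: 17.1
ee_pos: [0.4668, 0.3081, 0.1156]
tool_rot: [0.999, -0.04, -0.0, 0.0]
wrist_force: [0.6, 0.0, 0.9]
opening: 0.482
grasp_force: 12.0
```

```bash
python3 - <<'E'
from h import *
print(arm.get_state()["ee_pos"])
s=eyes.capture("side");w=eyes.capture("wrist")
a=cv2.resize(s["color"][200:340,190:330],(400,400),interpolation=cv2.INTER_CUBIC)
b=cv2.resize(w["color"][:,120:520],(400,400))
cv2.imwrite("pics/o8.png",np.hstack([a,b]))
E
```

```text
[0.46677008 0.3080951  0.11563731]
```

View pics/o8.png

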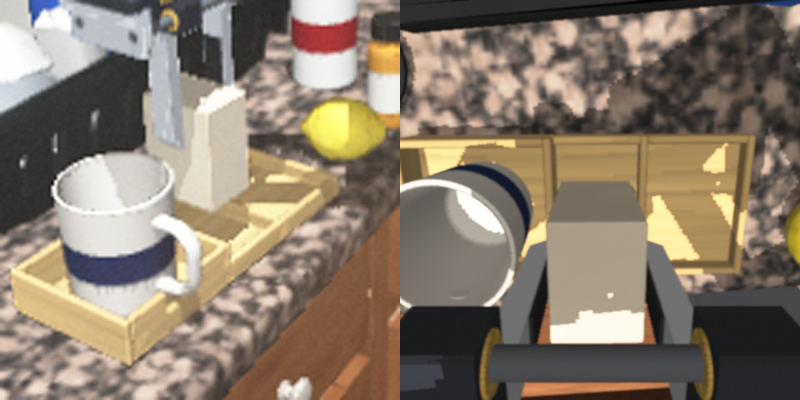

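The mug sits in its bay with the handle through the gap, and the box hangs square over the middle cell. Lowering it now.

>>> apply_moves --rows '[[[0,0,-15,0,0,0,0.3],[0,0,-28,0,0,0,0.3],[0,0,-35,0,0,0,0.3],[0,0,-39,0,0,0,0.3],[0,0,-41,0,0,0,0.3],[0,0,-42,0,0,0,0.3],[0,0,-42,0,0,0,0.3]]]'

```text
time: 18.08
ee_pos: [0.4668, 0.3083, 0.0736]
tool_rot: [0.999, -0.04, 0.0, -0.0]
wrist_force: [0.0, 0.3, -0.2]
opening: 0.48
grasp_force: 12.0
```

>>> apply_moves --rows '[[[0,0,-1,0,0,0,0.3],[0,0,-1.5,0,0,0,0.3],[0,0,-1.5,0,0,0,0.3]]]'

```text
time: 18.45
ee_pos: [0.467, 0.3088, 0.0729]
tool_rot: [0.999, -0.04, 0.001, -0.001]
wrist_force: [-1.6, 0.6, 6.2]
opening: 0.479
grasp_force: 12.0
```

>>> apply_moves --rows '[[[0,0,-1,0,0,0,-0.12],[0,0,-1,0,0,0,-0.12],[0,0,10,0,0,0,-0.12],[0,0,60,0,0,0,-0.12],[0,0,120,0,0,0,-0.12],[-10,-50,140,0,0,0.1,-0.6],[-20,-110,140,0,0,0.2,-0.6],[-31,-171,130,0,0,0.31,-0.6],[-31,-171,80,0,0,0.31,-0.6],[-31,-171,60,0,0,0.31,-0.6],[-31,-171,60,0,0,0.31,-0.6]]]'

```text
time: 19.82
ee_pos: [0.4345, 0.1367, 0.1306]
tool_rot: [0.993, 0.114, -0.002, 0.0]
wrist_force: [-0.2, 0.8, -0.6]
opening: 0.799
grasp_force: 0.0
```

```bash
python3 w.py 5 lemon_middle tea_box; python3 - <<'E'
from o import *
p=pickle.load(open("w5.pkl","rb"))
s=eyes.capture("side");a=cv2.resize(s["color"][200:340,190:330],(400,400),interpolation=cv2.INTER_CUBIC)
b=cv2.resize(p["color"][:,120:520],(400,400))
cv2.imwrite("pics/o9.png",np.hstack([a,b]))
st=arm.get_state();print(st["ee_pos"],st["opening"])
# yellow mask ortho
hsv=cv2.cvtColor(p["color"],cv2.COLOR_BGR2HSV);m=((hsv[...,0]>22)&(hsv[...,0]<34)&(hsv[...,1]>170)).astype(np.uint8)
n,l,stt,c=cv2.connectedComponentsWithStats(m);i=1+np.argmax(stt[1:,4]);ys,xs=np.where(l==i)
X=np.array([atz(p,(x,y),.028)[:2] for x,y in zip(xs[::3],ys[::3])]);e=np.linalg.eigh(np.cov(X.T));print(stt[i],X.mean(0),np.arctan2(e[1][1,1],e[1][0,1]))
E
```

```text
[[ 0.226  0.934  0.278  0.515]
 [-0.974  0.217  0.064  0.154]
 [-0.001 -0.285  0.958  0.291]
 [ 0.     0.     0.     1.   ]] 357.18143829835196 [0.436 0.137 0.132]
lemon_middle [([281, 159, 351, 253], 0.57)] [([314.9, 208.5], 0.8, [0.434, 0.137]), ([531.8, 247.4], 0.73, [0.441, -0.039]), ([512.6, 123.8], 0.41, [0.528, 0.012])]
tea_box [([0, 50, 142, 184], 0.55), ([512, 227, 623, 317], 0.39)] [([108.9, 112.3], 0.56, [0.466, 0.311])]
[0.43656315 0.13756556 0.13332197] 0.8007016240297543
[ 281  158   68   96 4674] [0.43488243 0.13727094] -2.8656284525984574
```

View pics/o9.png

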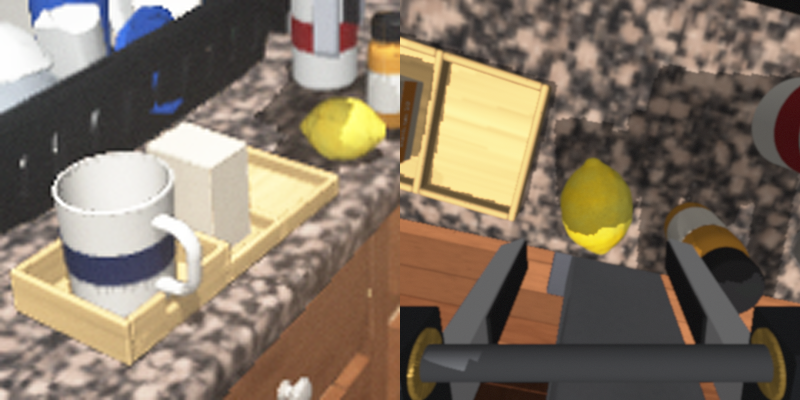

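The box stands in its cell. The lemon is at (0.4345,0.137) with yaw ≈ 0.27, between the fingers.

>>> apply_moves --rows '[[[-1.5,0,-30,0,0,0.04,-0.6],[-1.5,0,-65,0,0,0.04,-0.6],[-1.5,0,-88,0,0,0.04,-0.6],[-1.5,0,-95,0,0,0.04,-0.6],[-1.5,0,-95,0,0,0.04,0.3],[-1.5,0,-95,0,0,0.04,0.3],[-1.5,0,-95,0,0,0.04,0.3],[-1.5,0,-95,0,0,0.04,0.3],[-1.5,0,-85,0,0,0.04,0.3],[-1.5,0,-55,0,0,0.04,0.3],[-1.5,0,-15,0,0,0.04,0.3],[-1.5,0,-15,0,0,0.04,0.3]]]' --force 15

```text
time: 21.62
ee_pos: [0.4364, 0.1378, 0.1205]
tool_rot: [0.991, 0.135, 0.004, -0.0]
wrist_force: [-0.5, -0.6, -1.3]
opening: 0.57
grasp_force: 15.0
```

>>> apply_moves --rows '[[[10,35,0,0,0,-0.12,0.3],[20,70,0,0,0,-0.24,0.3],[28,97,0,0,0,-0.35,0.3],[28,97,-10,0,0,-0.35,0.3],[28,97,-35,0,0,-0.35,0.3],[28,97,-55,0,0,-0.35,0.3],[28,97,-65,0,0,-0.35,0.3],[28,97,-70,0,0,-0.35,0.3],[28,97,-72,0,0,-0.35,0.3],[28,97,-73,0,0,-0.35,0.3],[28,97,-73,0,0,-0.35,0.3]]]'

```text
time: 23.0
ee_pos: [0.4626, 0.2343, 0.0444]
tool_rot: [0.999, -0.04, 0.001, -0.0]
wrist_force: [-0.6, 0.2, -1.6]
opening: 0.571
grasp_force: 15.0
```

>>> apply_moves --rows '[[[0,0,-1,0,0,0,0.3],[0,0,-1.5,0,0,0,0.3],[0,0,-1.5,0,0,0,0.3]]]'

```text
time: 23.38
ee_pos: [0.4627, 0.2344, 0.0442]
tool_rot: [0.999, -0.04, 0.001, -0.0]
wrist_force: [-2.3, -1.2, 6.2]
opening: 0.57
grasp_force: 15.0
```

>>> apply_moves --rows '[[[0,0,-1.5,0,0,0,-0.38],[0,0,-1.5,0,0,0,-0.38],[0,0,8,0,0,0,-0.38],[0,0,60,0,0,0,-0.38],[0,0,120,0,0,0,-0.38],[0,-50,180,0,0,0.08,-0.4],[0,-110,230,0,0,0.08,-0.4],[0,-170,257,0,0,0.08,-0.4],[0,-230,257,0,0,0.08,-0.4],[0,-290,257,0,0,0.08,-0.4],[0,-334,257,0,0,0.08,-0.4],[0,-334,257,0,0,0.08,-0.4]]]'

```text
time: 24.88
ee_pos: [0.4617, -0.1033, 0.2996]
tool_rot: [1.0, -0.003, 0.0, 0.0]
wrist_force: [-0.3, 0.5, 0.4]
opening: 0.7
grasp_force: 0.0
```

>>> apply_moves --rows '[[[0,0,0,0,0,0,-0.5],[0,0,0,0,0,0,-0.5]]]'

```text
time: 25.12
ee_pos: [0.4623, -0.0984, 0.2995]
tool_rot: [1.0, 0.001, 0.0, -0.0]
wrist_force: [-0.5, -0.2, 0.3]
opening: 0.75
grasp_force: 0.0
```

```bash
python3 w.py 6 tumbler coffee_pod coffee_tray salt_shaker spice_jar; python3 - <<'E'
from o import *
p=pickle.load(open("w6.pkl","rb"))
s=eyes.capture("side");pickle.dump(s,open("s6.pkl","wb"))
a=ortho(p,.51,.0,.12,130,100,3);b=ortho(p,.47,-.34,.02,133,150,3)[:300];c=ortho(p,.45,-.14,.044,130,90,3)
d=cv2.resize(s["color"][200:330,190:380],(400,270),interpolation=cv2.INTER_CUBIC)
cv2.imwrite("pics/o10.png",np.vstack([np.hstack([a,b])[:,:789],np.hstack([c,d])[:,:789]]))
E
```

```text
[[ 0.001  0.96   0.282  0.544]
 [-1.     0.002 -0.001 -0.099]
 [-0.001 -0.282  0.96   0.46 ]
 [ 0.     0.     0.     1.   ]] 357.18143829835196 [ 0.462 -0.098  0.3  ]
tumbler [([10, 134, 70, 201], 0.66), ([174, 77, 265, 149], 0.56)] [([235.2, 112.4], 0.66, [0.526, 0.002])]
coffee_pod [([617, 150, 640, 182], 0.94), ([336, 168, 376, 211], 0.86)] [([631.0, 163.3], 0.84, [0.463, -0.509]), ([351.4, 181.4], 0.83, [0.438, -0.146])]
coffee_tray [([440, 120, 588, 204], 0.83), ([155, 173, 218, 229], 0.71)] [([503.9, 157.7], 0.56, [0.47, -0.342])]
salt_shaker [([266, 172, 297, 216], 0.77)] [([285.0, 184.0], 0.62, [0.435, -0.058])]
spice_jar [([157, 172, 218, 229], 0.85)] [([202.6, 187.9], 0.9, [0.429, 0.052])]
```

View pics/o10.png

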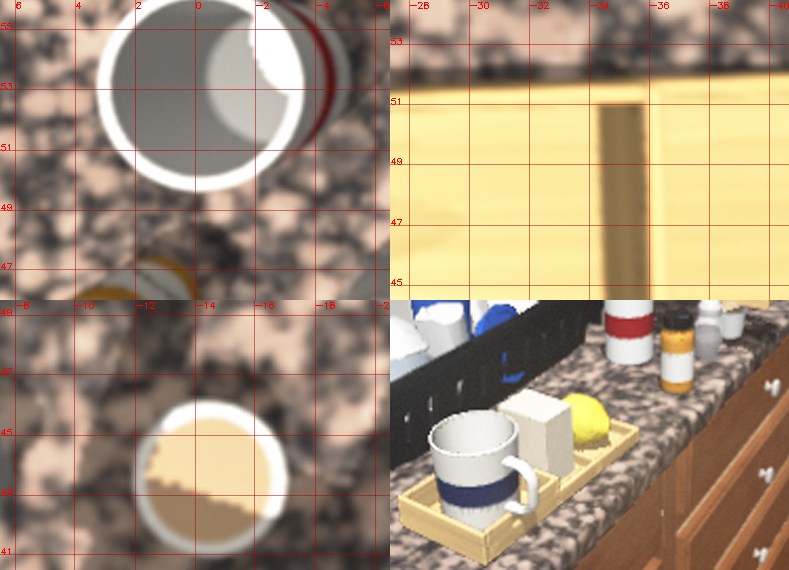

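The lemon is in its cell, upright box and mug beside it. The tumbler rim fits a circle at (0.530,-0.001) and the pod rim one at about (0.4385,-0.1435). I'll get the coffee tray pose by silhouette fit, with no picture needed.

```bash
cat > fit.py <<'E'
from o import *
from scipy.optimize import minimize
def fit(p,roi):
    hsv=cv2.cvtColor(p["color"],cv2.COLOR_BGR2HSV);m=((hsv[...,0]>14)&(hsv[...,0]<30)&(hsv[...,1]>70)&(hsv[...,2]>70)).astype(np.uint8)
    q=np.zeros_like(m);l,t,r,b=roi;q[t:b,l:r]=m[t:b,l:r];q=cv2.morphologyEx(q,cv2.MORPH_CLOSE,np.ones((9,9)));q=cv2.morphologyEx(q,cv2.MORPH_OPEN,np.ones((5,5)))
    n,L,s,c=cv2.connectedComponentsWithStats(q);i=1+np.argmax(s[1:,4]);q=(L==i).astype(np.uint8)
    Q=cv2.resize(q*255,None,fx=4,fy=4,interpolation=cv2.INTER_LINEAR)>127
    def cost(v):
        x,y,th=v[0]/1000+.47,v[1]/1000-.335,v[2]/50;R=np.array([[np.cos(th),-np.sin(th)],[np.sin(th),np.cos(th)]]);M=np.zeros(Q.shape,np.uint8)
        for y0,y1,h in((-85,-7,20),(-13,85,36)):
            P=np.array([[*(R@np.array([a,b])/1000+[x,y]),z] for a in(-49,49) for b in(y0,y1) for z in(0,h/1000)])
            cv2.fillConvexPoly(M,cv2.convexHull(np.round(proj(p,P)*4+1.5).astype(np.int32)),1)
        return (M.astype(bool)^Q).sum()
    r=min((minimize(cost,[0,-3,a],method="Nelder-Mead",options=dict(initial_simplex=np.array([[0,-3,a],[8,-3,a],[0,5,a],[0,-3,a+4]]))) for a in(-4,0,4)),key=lambda r:r.fun)
    v=r.x;print(s[i],r.fun/Q.sum(),[v[0]/1000+.47,v[1]/1000-.335,v[2]/50])
fit(pickle.load(open("w6.pkl","rb")),(420,100,610,225))
fit(pickle.load(open("w2.pkl","rb")),(450,120,605,228))
fit(pickle.load(open("t1.pkl","rb")),(370,175,450,230))
E
python3 fit.py
```

```text
[  439   118   150    88 11752] 0.015971025591933117 [np.float64(0.4688341585540887), np.float64(-0.3444413466025989), np.float64(0.03887736883061296)]
[ 464  140  129   75 8448] 0.014804237814802758 [np.float64(0.46864933081841254), np.float64(-0.34458156678206014), np.float64(0.035408612155044476)]
[ 382  186   62   37 2119] 0.06268436578171091 [np.float64(0.47055341414329066), np.float64(-0.3427948359906028), np.float64(0.048441768795927154)]
```

>>> apply_moves --rows '[[[30,45,0,0,0,0,-0.9],[60,90,0,0,0,0,-0.9],[67.5,97.5,-20,0,0,0,-0.9],[67.5,97.5,-70,0,0,0,-0.9],[67.5,97.5,-120,0,0,0,-0.9],[67.5,97.5,-170,0,0,0,-0.9],[67.5,97.5,-210,0,0,0,-0.9],[67.5,97.5,-224.5,0,0,0,-0.9],[67.5,97.5,-224.5,0,0,0,-0.9],[67.5,97.5,-224.5,0,0,0,0.1],[67.5,97.5,-224.5,0,0,0,0.1],[67.5,97.5,-224.5,0,0,0,0.1]]]' --force 20

```text
time: 27.22
ee_pos: [0.5308, -0.0022, 0.0766]
tool_rot: [1.0, -0.0, 0.002, 0.0]
wrist_force: [-0.5, 0.3, 5.2]
opening: 0.72
grasp_force: 20.0
```

>>> apply_moves --rows '[[[0,0,0,0,0,0,0.1],[0,0,10,0,0,0,0.1],[0,0,50,0,0,0,0.1],[0,0,100,0,0,0,0.1],[0,0,130,0,0,0,0.1],[0,0,130,0,0,0,0.1]]]'

```text
time: 27.98
ee_pos: [0.531, -0.0026, 0.2079]
tool_rot: [1.0, -0.0, 0.003, 0.001]
wrist_force: [0.2, 0.1, -0.9]
opening: 0.714
grasp_force: 20.0
```

>>> apply_moves --rows '[[[-10,-50,0,0,0,0,0.1],[-20,-105,0,0,0,0.038,0.1],[-30,-160,0,0,0,0.038,0.1],[-45,-215,0,0,0,0.038,0.1],[-62.5,-270,0,0,0,0.038,0.1],[-62.5,-306,0,0,0,0.038,0.1],[-62.5,-306,-30,0,0,0.038,0.1],[-62.5,-306,-65,0,0,0.038,0.1],[-62.5,-306,-65,0,0,0.038,0.1],[-62.5,-306,-65,0,0,0.038,0.1]]]'

```text
time: 29.22
ee_pos: [0.4671, -0.3082, 0.1397]
tool_rot: [1.0, 0.019, -0.0, -0.0]
wrist_force: [-1.0, 0.0, -0.7]
opening: 0.717
grasp_force: 20.0
```

```bash
python3 - <<'E'
from o import *
s=arm.get_state();print(s["ee_pos"],s["opening"])
for n in("top","side","wrist"):
    p=eyes.capture(n);pickle.dump(p,open(f"{n}7.pkl","wb"))
    r=eyes.look_for(p,"tumbler")[:2];q=eyes.pinpoint(p,"tumbler")[:2]
    print(n,[(np.round(x["extent"]),x["conf"]) for x in r],[(x["pixel"],round(x["conf"],2),atz(p,x["pixel"],.064).round(3)) for x in q])
    # predicted extent of tumbler at (.4676,-.3078), bottom .064
    a=np.linspace(0,6.28,50);P=np.concatenate([np.stack([.4676+.0345*np.cos(a),-.3078+.0345*np.sin(a),0*a+z],-1) for z in(.064,.184)]);u=proj(p,P);print("pred",u.min(0).round(1),u.max(0).round(1))
E
```

```text
[ 0.46707972 -0.30817151  0.13970227] 0.7166196426078751
top [] []
pred [390.8 188.3] [428.3 216.8]
side [(array([350., 147., 375., 186.]), 0.71)] [([359.6, 180.3], 0.8, array([ 0.476, -0.32 ,  0.064]))]
pred [351.1 146.4] [372.3 184.6]
wrist [(array([228., 179., 404., 396.]), 0.58), (array([  3., 203.,  51., 262.]), 0.58)] [([316.0, 223.4], 0.69, array([ 0.465, -0.31 ,  0.064]))]
pred [220.7 171.2] [402.1 395.3]
```

The prediction matches the tumbler's extents. Lowering.

>>> apply_moves --rows '[[[0,0,-20,0,0,0,0.1],[0,0,-38,0,0,0,0.1],[0,0,-48,0,0,0,0.1],[0,0,-53,0,0,0,0.1],[0,0,-55,0,0,0,0.1],[0,0,-56.5,0,0,0,0.1],[0,0,-57,0,0,0,0.1]]]'

```text
time: 30.55
ee_pos: [0.4674, -0.3085, 0.0832]
tool_rot: [1.0, 0.019, 0.0, 0.0]
wrist_force: [-0.4, -0.2, -1.3]
opening: 0.717
grasp_force: 20.0
```

>>> apply_moves --rows '[[[0,0,-1,0,0,0,0.1],[0,0,-2,0,0,0,0.1],[0,0,-2,0,0,0,0.1]]]'

```text
time: 30.92
ee_pos: [0.4674, -0.3085, 0.0826]
tool_rot: [1.0, 0.019, 0.001, 0.0]
wrist_force: [-1.3, 1.9, 6.9]
opening: 0.718
grasp_force: 20.0
```

>>> apply_moves --rows '[[[0,0,-2,0,0,0,-0.9],[0,0,-2,0,0,0,-0.9],[0,0,-2,0,0,0,-0.9],[0,0,20,0,0,0,-0.9],[0,0,75,0,0,0,-0.9],[0,0,130,0,0,0,-0.9],[0,0,150,0,0,0.15,-0.9],[-5,30,150,0,0,0.33,-0.8],[-10,60,150,0,0,0.5,-0.6],[-20,90,150,0,0,0.68,-0.6],[-25,120,150,0,0,0.85,-0.6],[-31,162,150,0,0,1.0,-0.6]]]'

```text
time: 32.42
ee_pos: [0.4359, -0.1457, 0.2306]
tool_rot: [0.867, 0.498, 0.0, 0.0]
wrist_force: [-0.0, 0.7, -0.8]
opening: 0.799
grasp_force: 0.0
```

>>> apply_moves --rows '[[[0,0,-30,0,0,0.18,-0.6],[0,0,-60,0,0,0.36,-0.6],[0,0,-90,0,0,0.533,-0.6],[0,0,-110,0,0,0.533,-0.6],[0,0,-110,0,0,0.533,-0.6],[0,0,-110,0,0,0.533,-0.6]]]'

```text
time: 33.17
ee_pos: [0.4367, -0.1466, 0.1217]
tool_rot: [0.707, 0.707, 0.0, 0.001]
wrist_force: [1.0, -0.2, 1.0]
opening: 0.8
grasp_force: 0.0
```

```bash
python3 w.py 8 coffee_pod tumbler; python3 - <<'E'
from h import *
s=arm.get_state();print(s["ee_pos"],s["tool_rot"],s["opening"])
p=eyes.capture("side");print([(x["extent"],x["conf"]) for x in eyes.look_for(p,"tumbler")],[(x["pixel"],x["conf"],atz(p,x["pixel"],.006).round(3)) for x in eyes.pinpoint(p,"tumbler")])
a=np.linspace(0,6.28,50);P=np.concatenate([np.stack([.4676+.0345*np.cos(a),-.3078+.0345*np.sin(a),0*a+z],-1) for z in(.006,.126)]);u=proj(p,P);print("pred",u.min(0).round(1),u.max(0).round(1))
E
```

```text
[[ 1.     0.001 -0.001  0.436]
 [-0.001  0.96   0.281 -0.065]
 [ 0.001 -0.281  0.96   0.282]
 [ 0.     0.     0.     1.   ]] 357.18143829835196 [ 0.437 -0.147  0.122]
coffee_pod [([295, 321, 410, 400], 0.71), ([280, 177, 348, 250], 0.57)] [([315.1, 198.1], 0.81, [0.436, -0.145])]
tumbler [([314, 384, 393, 400], 0.59)] [([346.1, 374.4], 0.97, [0.465, -0.32])]
[ 0.43668808 -0.14657457  0.12179626] [7.07122266e-01 7.07090599e-01 3.28605339e-04 9.36790618e-04] 0.8040701944758462
[([353.4, 164.2, 373.4, 193.5], 0.65), ([275.3, 245.1, 296.6, 267.3], 0.57)] [([362.6, 196.9], 0.93, array([ 0.459, -0.311,  0.006]))]
pred [350.5 162.2] [371.4 200.2]
```

>>> apply_moves --rows '[[[0,1,-30,0,0,0,-0.6],[0,1,-60,0,0,0,-0.6],[0,1,-75,0,0,0,-0.6],[0,1,-80,0,0,0,-0.6],[0,1,-80,0,0,0,-0.3],[0,1,-80,0,0,0,0.2],[0,1,-80,0,0,0,0.2],[0,1,-80,0,0,0,0.2],[0,1,-80,0,0,0,0.2],[0,1,-70,0,0,0,0.2],[0,1,-30,0,0,0,0.2],[0,1,0,0,0,0,0.2]]]' --force 6

```text
time: 35.08
ee_pos: [0.4362, -0.1453, 0.1224]
tool_rot: [0.707, 0.707, 0.0, 0.0]
wrist_force: [-0.2, -0.4, -0.3]
opening: 0.518
grasp_force: 6.0
```

```bash
python3 w.py 9 coffee_pod; python3 - <<'E'
from h import *
s=arm.get_state();print(s["ee_pos"],s["tool_rot"],s["opening"],s["grasp_force"])
p=eyes.capture("side");print([(x["extent"],x["conf"]) for x in eyes.look_for(p,"coffee_pod")],[(x["pixel"],x["conf"],atz(p,x["pixel"],.08).round(3)) for x in eyes.pinpoint(p,"coffee_pod")])
E
```

```text
[[ 1.     0.001  0.     0.436]
 [-0.001  0.96   0.281 -0.064]
 [ 0.    -0.281  0.96   0.283]
 [ 0.     0.     0.     1.   ]] 357.18143829835196 [ 0.439 -0.146  0.127]
coffee_pod [([269, 206, 367, 315], 0.64)] [([316.6, 236.7], 0.69, [0.437, -0.177])]
[ 0.43726174 -0.14579164  0.12264305] [0.70708709 0.70712317 0.00075808 0.00202243] 0.5157680584472351 5.999937327724183
[([342.7, 179.4, 356.2, 198.2], 0.53)] [([350.0, 190.5], 0.64, array([ 0.448, -0.159,  0.08 ])), ([378.0, 181.8], 0.57, array([ 0.397, -0.287,  0.08 ]))]
```

>>> apply_moves --rows '[[[0,0,50,0,0,0,0.2],[0,-30,85,0,0,0,0.2],[10,-80,85,0,0,0,0.2],[20,-130,85,0,0,0.038,0.2],[30,-180,85,0,0,0.038,0.2],[34,-225,85,0,0,0.038,0.2],[34,-246,85,0,0,0.038,0.2],[34,-246,60,0,0,0.038,0.2],[34,-246,20,0,0,0.038,0.2],[34,-246,-20,0,0,0.038,0.2],[34,-246,-20,0,0,0.038,0.2],[34,-246,-20,0,0,0.038,0.2]]]'

```text
time: 36.88
ee_pos: [0.4707, -0.3913, 0.102]
tool_rot: [0.693, 0.721, 0.0, 0.001]
wrist_force: [0.3, 0.5, 0.3]
opening: 0.521
grasp_force: 6.0
```

```bash
python3 - <<'E'
from h import *
s=arm.get_state();print(s["ee_pos"],s["tool_rot"],s["opening"],s["grasp_force"],s["wrist_force"])
E
```

```text
[ 0.47065737 -0.39125081  0.1020435 ] [6.93367946e-01 7.20583414e-01 1.32566162e-04 6.45858755e-04] 0.5205421331865818 5.999979760672431 [0.34737202 0.49448582 0.32464555]
```

>>> apply_moves --rows '[[[0,-1,-20,0,0,0,0.2],[0,-1,-36,0,0,0,0.2],[0,-1,-45,0,0,0,0.2],[0,-1,-50,0,0,0,0.2],[0,-1,-52,0,0,0,0.2],[0,-1,-53,0,0,0,0.2],[0,-1,-53,0,0,0,0.2]]]'

```text
time: 37.75
ee_pos: [0.4704, -0.3925, 0.0483]
tool_rot: [0.694, 0.72, 0.0, 0.0]
wrist_force: [0.4, -0.4, 0.5]
opening: 0.519
grasp_force: 6.0
```

>>> apply_moves --rows '[[[0,0,-1,0,0,0,0.2],[0,0,-1.5,0,0,0,0.2],[0,0,-1.5,0,0,0,0.2]]]'

```text
time: 38.12
ee_pos: [0.4704, -0.3929, 0.0476]
tool_rot: [0.694, 0.72, -0.0, 0.001]
wrist_force: [-0.5, 0.4, 5.3]
opening: 0.521
grasp_force: 6.0
```

Contact made. I'll release gently, lift away, and check both trays.

>>> apply_moves --rows '[[[0,0,-1,0,0,0,-0.1],[0,0,-1,0,0,0,-0.25],[0,0,-1,0,0,0,-0.25],[0,0,10,0,0,0,-0.25],[0,0,50,0,0,0,-0.25],[0,0,110,0,0,0,-0.25],[-10,0,170,0,0,-0.18,-0.25],[-20,20,230,0,0,-0.36,-0.25],[-20,60,260,0,0,-0.54,-0.25],[-20,100,280,0,0,-0.72,-0.25],[-20,140,280,0,0,-0.9,-0.25],[-20,190,280,0,0,-1.08,-0.25]]]'

```text
time: 39.62
ee_pos: [0.4501, -0.2013, 0.3276]
tool_rot: [0.966, 0.258, 0.001, 0.001]
wrist_force: [0.2, 0.1, 0.2]
opening: 0.626
grasp_force: 0.0
```

>>> apply_moves --rows '[[[0,40,10,0,0,-0.18,-0.25],[0,80,20,0,0,-0.36,-0.25],[0,130,20,0,0,-0.53,-0.25],[0,170,20,0,0,-0.53,-0.25],[0,190,20,0,0,-0.53,-0.25],[0,190,20,0,0,-0.53,-0.25]]]'

```text
time: 40.38
ee_pos: [0.45, -0.0113, 0.3473]
tool_rot: [1.0, 0.001, 0.001, 0.0]
wrist_force: [0.6, -0.9, -0.2]
opening: 0.625
grasp_force: 0.0
```

```bash
python3 w.py 10 coffee_pod tumbler mug tea_box lemon_middle salt_shaker spice_jar; python3 - <<'E'
from h import *
import pickle
w=pickle.load(open("w10.pkl","rb"))["color"];s=eyes.capture("side")["color"]
a=w[60:260];b=cv2.resize(s[140:340,190:400],(630,600))
b=cv2.resize(s[150:250,320:400],(320,400),interpolation=cv2.INTER_CUBIC);c=cv2.resize(s[200:340,190:330],(400,400),interpolation=cv2.INTER_CUBIC)
cv2.imwrite("pics/fin.png",np.vstack([np.pad(a[:200],((0,0),(0,80),(0,0))),np.hstack([c,b])]))
E
```

```text
[[ 0.001  0.96   0.28   0.532]
 [-1.     0.001 -0.    -0.012]
 [-0.    -0.28   0.96   0.508]
 [ 0.     0.     0.     1.   ]] 357.18143829835196 [ 0.45  -0.012  0.347]
coffee_pod [([613, 130, 631, 162], 0.63)] []
tumbler [([507, 124, 622, 192], 0.94)] [([84.4, 144.1], 0.74, [0.469, 0.316]), ([525.4, 149.8], 0.57, [0.462, -0.31])]
mug [([108, 124, 156, 183], 0.66)] [([29.0, 150.4], 0.59, [0.46, 0.396])]
tea_box [([22, 122, 105, 184], 0.97)] [([87.4, 143.9], 0.6, [0.469, 0.311])]
lemon_middle [([107, 122, 154, 182], 0.78), ([5, 111, 38, 204], 0.2)] [([131.8, 152.3], 0.86, [0.462, 0.236]), ([272.9, 169.9], 0.26, [0.438, 0.047])]
salt_shaker [([335, 158, 366, 199], 0.7)] [([346.8, 168.8], 0.85, [0.434, -0.056])]
spice_jar [([248, 156, 287, 207], 0.68)] [([274.0, 170.4], 0.77, [0.431, 0.049])]
```

View pics/fin.png

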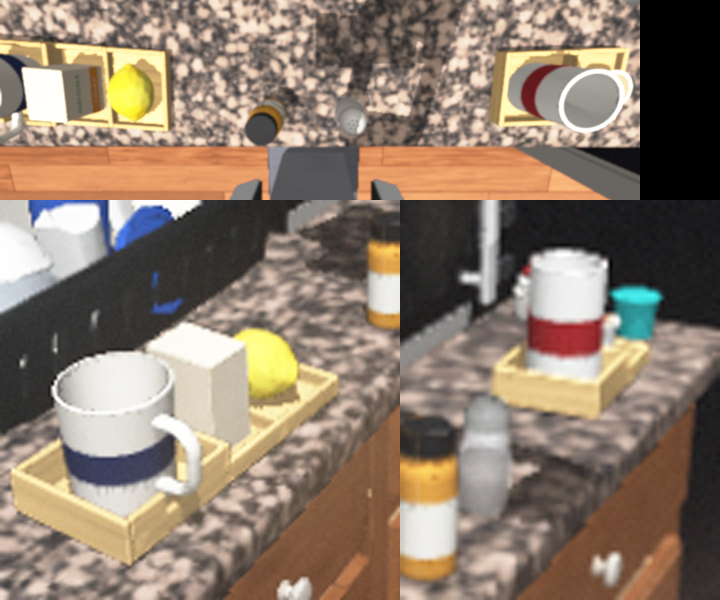

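Everything is seated and the bystanders haven't moved. The pod is hidden behind the tumbler in these views, so I'll check it from the top camera.

```bash
python3 - <<'E'
from h import *
p=eyes.capture("top")
for t in("coffee_pod","mug","tumbler"):
    print(t,[(np.round(x["extent"]),round(x["conf"],2)) for x in eyes.look_for(p,t)[:3]],[(x["pixel"],round(x["conf"],2),atz(p,x["pixel"],.006).round(3)) for x in eyes.pinpoint(p,t)[:3]])
a=np.linspace(0,6.28,50);u=proj(p,np.stack([.4708+.025*np.cos(a),-.393+.025*np.sin(a),0*a+.05],-1));print("pred",u.min(0),u.max(0))
c=u.mean(0).round().astype(int);print(p["color"][c[1]-10:c[1]+11:2,c[0]-14:c[0]+15:2].astype(int)@[0,0,1]-p["color"][c[1]-10:c[1]+11:2,c[0]-14:c[0]+15:2].astype(int)@[1,0,0])
E
```

```text
coffee_pod [(array([462., 198., 483., 217.]), 0.84), (array([422., 194., 441., 212.]), 0.66)] [([427.1, 207.2], 0.75, array([ 0.461, -0.388,  0.006])), ([471.6, 209.8], 0.52, array([ 0.455, -0.515,  0.006]))]
mug [(array([125., 181., 165., 225.]), 0.8)] [([153.1, 204.0], 0.84, array([0.462, 0.391, 0.006]))]
tumbler [(array([390., 187., 418., 216.]), 0.89)] [([398.5, 204.0], 0.94, array([ 0.47 , -0.306,  0.006]))]
pred [424.23408171 194.33671937] [442.37351059 212.51669811]
[[68 75 75 77 76 71 66 68 74 76 72 67 32 25 27]
 [36 73 76 72 44 25 15 16 26 55 65 68 32 21 23]
 [ 8 45 70 29 12 24 30 32 23 20 28 66 33 20 21]
 [ 1 25 46 11 27 47 51 51 51 35 13 51 33 24 25]
 [-1  6 10 17 47 52 52 52 52 50 23 34 30 24 22]
 [ 0 -1  0 25 51 52 52 51 51 50 35 24 30 17 15]
 [ 0  1  1 23 52 51 53 51 51 51 35 24 35 24 21]
 [ 0 16 17 12 45 53 52 51 52 51 27 35 36 25 24]
 [ 5 40 55 10 22 46 52 49 46 32 16 56 41 22 26]
 [23 64 75 53 21 18 28 29 23 25 37 72 51 16 18]
 [60 76 77 76 65 43 31 28 37 57 68 74 50 16 14]]
```

The pod is round, upright and in its cell, with the brown lid up. Handing in.

```bash
python3 -c "
from bench import arm
print(arm.finish_job())"
```

```text
the job is handed in; nothing more can be done
None
```

Both trays are made up and the job is handed in at about 41 s of the 125 s allowed: mug (handle in the gap), tea box and lemon on the tea tray, tumbler and brown-lidded pod on the coffee tray; the final camera check showed each in its cell and the spice jar and salt shaker unmoved, but no verdict was returned.

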